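Shut the cutlery case: fold its flap over and tuck it under the lip

ROBOT

A 6-joint arm with a two-finger parallel gripper is mounted at the origin on a cart in front of the work surface, level with it; the furniture and walls round the work are solid. World frame = base frame: x ahead of the robot, y to its left, z up, the work surface at z = 0. Lengths are in m, angles in rad, forces in N, time in s.
With the tool pointing down it reaches from about 0.25 to 0.8 m from the base axis. Payload 3.9 kg.
Tool frame: the origin (TCP) lies midway between the tips of the shut fingers; the grasp point (between the pads) lies 19 mm behind it; z points along the fingers, y is the direction in which the jaws open and shut (so a half turn about z gives the same grasp; the last joint's range is limited). The gripper opens to 85 mm and grips with 20 to 120 N. Pads are 22 mm wide; open, the fingers measure 114 mm over their backs; the gripper's body (76 mm by 85 mm) begins 54 mm behind the grasp point. The pads swing forward as they close: fully open they stand 13 mm farther back than shut.
Start: joints at [-1.141, 0.26, -0.138, 1.173, 0, 1.571], TCP at [0.219, -0.477, 0.231] pointing down, gripper open.
Joint ranges: [-2.78, 2.78], [-0.83, 1.72], [-1.28, 1.37], [-1.9, 2.12], [-1.57, 1.48], [-3.14, 3.14]. Speed limits (rad/s): [2.57, 2.57, 3.14, 3.14, 3.14, 3.14].

INTERFACE

Orientations are given as a rotation vector (axis times angle).
In Python, from station import state, get_image, finish_job gives the robot as it stands. The module is installed in compiled form; this text tells all that it offers.
- The arm moves only by the tool drive_tool, never from a script. Its argument "plan" is a list of rows, each a list of 7 numbers: the closure, from -1 (fully open) to 1 (shut), so that 0 is half open, then the shift along the world's x, y, z in units of 25 mm (1.0 is 25 mm), then the turn, a rotation vector about the world's x, y, z in rad. A call has 1 to 8 rows; each row is the pose to reach, as a shift and turn from the pose measured when the call began; what a row does not reach only later rows make up. A row lasts 1/10 s, in which the tool goes at most 50 mm and 8.59 degrees, less where a joint would pass 70% of its speed; a pose out of reach is approached as far as the arm can. A call with a gripper value outside its range is refused whole. The fingers move at their own pace and stop on an object; the grip force is fixed at half the most. Time passes only in rows, so rows that repeat a pose let the fingers close. It gives the time, the measured TCP pose, the force and the opening at its end, in the units of the state.
- state(): the state, without advancing time (a new reading comes with each control period).
- get_image(name): name is "scene" or "top" or "wrist"; returns a dict with "image" (420x560x3 uint8, red, green, blue), "range_z" (420x560 float32, m along the optical axis (not along the pixel's ray), 0 where there is no reading), "intrinsics" (3x3 intrinsics, pixels), "T" (4x4, takes a point from camera to world coordinates); the wrist camera has in their place "hand_eye" (4x4, takes a point from camera to tool coordinates, whose origin is the TCP and whose axes are the flange's). Camera axes: x right, y down, z forward; pixel columns grow to the right and rows downward; lengths in m; the calibration is good to about 2 mm. The wrist camera is an equidistant fisheye: a pixel r from the principal point sees the ray r / f radians off the axis. A picture is of the moment at which its call begins: read the wrist's pose just before it.
- finish_job(): hands the job in, once; it reports no verdict.
The state is a dict: "time": time; "joint_pos": joint angles; "qd": joint speeds; "joint_torque": joint torques, N m; "tool_pos": TCP position; "ee_rot": TCP orientation; "ft_force": force on the tool from outside, world axes, zero at the start; "wrist_torque": the same for the moment, N m; "finger_gap": finger opening in m.
Only numpy, scipy, OpenCV 4.12 (cv2) and the standard library are available. Lean on these libraries where they do the work, as an engineer would, in place of code of your own. Each camera call takes 0.05 s, during which the arm holds its last target.

TASK

Close the grey cutlery case with fingertip pushes only: push the blue flap over until it lies flat on top of the spoons, then, pressing it down, push it by its orange thumb step so that its free edge slides fully home beneath the orange lip and stays shut when you let go. Do not pinch the flap or lift anything; leave the spoons in their slots and the mug, pepper shaker and candle where they stand.

Things in the scene. Friction and masses are not known exactly. Their poses are not given: they have to be found in the camera images.
- case: Grey cutlery case, fixed to the worktop, 205 x 148 mm and 36 mm high with its lip, three table spoons lying side by side in its slots. Origin on its underside in the middle of the spoon slots. Its x axis runs along the spoons and along the hinge line; +y points to the flap's hinge side, -y to the orange lip, z up. The case stands with its hinge side roughly to the robot's left (yaw within 0.45).
- flap_hinge (a point): Point on the hinge axis of the flap, at the middle of its width; in the case frame at x = 0, y = 61 mm minus the joint flap_slide, z = 26.5 mm. The axis runs along the case's x.
- flap_tip (a point): Middle of the free edge of the flap, 100 mm from the hinge axis. The flap is a stiff blue plate 130 mm wide (along case x) and 5 mm thick (half to each side of the hinge axis plane), with a black underside.
- flap_step (a point): Middle of the orange thumb step on the flap's blue top side, at the foot of the step, 62 mm from the hinge axis. The step is 100 mm wide along case x and stands 5 mm above the blue plate; its upright face looks towards the hinge, so a fingertip set on the blue plate on the hinge side of it (30 to 50 mm from the hinge) can push the flap towards the lip. Beyond the step an orange ramp falls to the plain free edge.
- flap_fold (a joint): Fold angle of the flap, rad: 0 = flat, lying level over the spoons with its top at 29 mm above the worktop; 1.57 = standing upright; up to 2.0 = leaning away from the lip. It starts at 1.2 to 1.85. The blue top side with the orange step is the side that faces away from the lip while it stands. A light spring lifts it again from flat to about 0.8 to 1.2 when it is let go without being tucked; about 1 N at its free edge holds it down (about 3 N at 40 mm from the hinge).
- flap_slide (a joint): How far the flap together with its hinge strip has slid towards the lip (case -y), m: 0 = drawn back, as it starts, with the free edge of the flat flap 6 mm short of the lip; 0.018 = end stop, free edge 12 mm beneath the lip. It slides by pushing, against about 3.5 N of friction, and stays where it is left. If it is slid forward before the flap is flat, the edge lands on top of the lip or strikes it, and the flap must be slid back.
- lip_mouth (a point): Middle of the lower inner edge of the orange retaining lip, in the case frame at x = 0, y = -45 mm, z = 32 mm. The lip is a fixed bar 110 mm long along case x, its underside 32 mm and its top 36 mm above the worktop, overhanging from a wall at y = -63 mm towards the hinge; 3 mm higher than the top of the flat flap.
- flap_top: The flap's blue top plate with the orange step, the side to push on. Origin on the hinge axis at mid width; its -y axis points along the flap to the free edge, its z axis out of the blue top side.
- flap_lining: The black underside of the flap, turned towards the lip while it stands. Origin and axes as flap_top.
- spoon_1: Steel table spoon, 187 x 31 x 6 mm, loose in the slot nearest the lip (case y = -36 mm), floor of the slots 8 mm above the worktop; origin at its underside centre. Leave it.
- spoon_2: The like spoon in the middle slot (case y = 0). Leave it.
- spoon_3: The like spoon in the slot nearest the hinge (case y = +36 mm). Leave it.
- mug: Cream mug with small leaves, 92 x 127 x 95 mm, loose bystander, origin under its centre.
- pepper_shaker: Pepper shaker, 44 mm across, 90 mm high, loose bystander, origin under its centre.
- candle: Green pillar candle, 52 mm across, 144 mm high, loose bystander, origin under its centre.
Things that resemble listed ones, but are neither listed nor needed, are in the scene too. What is shaped like the spoon_2 but pink is not meant.

How it is judged:
By the outcome, as a careful person would: the job done as asked, in the order asked, and still so for the second after the job is handed in, with the robot touching nothing.
It also fails if it takes over 40 s, if anything falls off the work surface, if the arm or the gripper's body presses on something with over 40 N, if the wrist force passes 120 N, or if a joint passes its speed limit or range.

## Working session

There is one attempt and no reset: what is moved stays moved. The work goes in short steps, Python scripts to look and compute and a tool call to move; the robot and the scene stay as the last step left them, time stands still between calls to the robot, and variables do not carry over. Pictures are saved under pics/ and viewed, and the job is handed in when it is done.

Besides the shell and the picture viewer there is one more tool, called after ">>>" as name(argument=value, ...), one argument or row to a line, values as JSON. drive_tool: Moves the arm, as the interface text tells. Its arguments: {"type":"object","properties":{"plan":{"type":"array"}},"required":["plan"]}

```bash
mkdir -p pics
cat > h.py <<'E'
import numpy as np,cv2
from station import state,get_image
def save(name,fn):
    d=get_image(name); cv2.imwrite('pics/'+fn+'.png',d['image'][:,:,::-1]); np.savez('pics/'+fn+'.npz',**{k:v for k,v in d.items()}); return d
def pts(d):
    K=d['intrinsics'];Z=d['range_z'];v,u=np.indices(Z.shape)
    P=np.stack([(u-K[0,2])/K[0,0]*Z,(v-K[1,2])/K[1,1]*Z,Z],-1)
    return P@d['T'][:3,:3].T+d['T'][:3,3]
E
python3 - <<'E'
from h import *
for n in('scene','top'): save(n,n+'0')
s=state();print({k:np.round(v,3) for k,v in s.items()})
E
```

```text
{'time': np.float64(0.1), 'joint_pos': array([-1.141,  0.261, -0.139,  1.173, -0.   ,  1.571]), 'qd': array([ 0.   , -0.002,  0.003,  0.   ,  0.001, -0.001]), 'joint_torque': array([ 0.0000e+00, -4.0651e+01,  2.5453e+01,  1.0000e-02,  0.0000e+00,
        0.0000e+00]), 'tool_pos': array([ 0.218, -0.477,  0.231]), 'ee_rot': array([-3.068e+00, -6.700e-01,  1.000e-03]), 'ft_force': array([0.497, 0.165, 0.462]), 'wrist_torque': array([ 0.026,  0.009, -0.028]), 'finger_gap': np.float64(0.085)}
```

View pics/scene0.png

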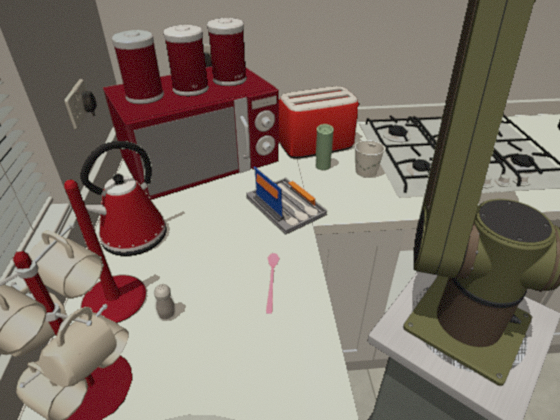

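View pics/top0.png

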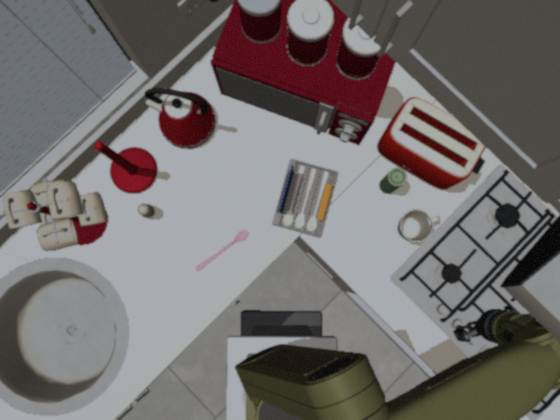

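Run:
```python
from h import *
for n,(x0,y0,x1,y1) in {'scene':(235,155,335,235),'top':(255,140,355,250)}.items():
    im=cv2.imread(f'pics/{n}0.png'); cv2.imwrite(f'pics/{n}0c.png',cv2.resize(im[y0:y1,x0:x1],None,fx=6 if n=='scene' else 5,fy=6 if n=='scene' else 5,interpolation=cv2.INTER_CUBIC))
    d=np.load(f'pics/{n}0.npz');print(n,np.round(d['T'],3).tolist(),d['intrinsics'].tolist())
    P=pts(d);hsv=cv2.cvtColor(d['image'],cv2.COLOR_RGB2HSV)
    m=np.zeros(hsv.shape[:2],bool);m[y0:y1,x0:x1]=1
    m&=d['range_z']>0
    o=m&(hsv[...,0]>8)&(hsv[...,0]<20)&(hsv[...,1]>150)&(hsv[...,2]>100)
    b=m&(hsv[...,0]>100)&(hsv[...,0]<130)&(hsv[...,1]>120)
    for nm,k in(('or',o),('bl',b)):
        Q=P[k];print(nm,k.sum(),np.round(Q.min(0),3),np.round(Q.max(0),3),np.round(np.median(Q,0),3))
        c,l,st,cen=cv2.connectedComponentsWithStats(k.astype(np.uint8))
        for i in range(1,c):
            if st[i,4]>10:
                R=P[l==i];print('  comp',st[i],np.round(R.min(0),3),np.round(R.max(0),3));
                xy=R[:,:2];r=cv2.minAreaRect(xy.astype(np.float32)*1000);print('   ',r)
```

```text
scene [[-0.766, -0.394, 0.508, -0.038], [-0.643, 0.475, -0.601, 0.675], [-0.004, -0.787, -0.617, 0.742], [0.0, 0.0, 0.0, 1.0]] [[411.129951003631, 0.0, 277.57996743809537], [0.0, 411.129951003631, 206.5662804344705], [0.0, 0.0, 1.0]]
or 294 [ 0.488 -0.14   0.011] [0.619 0.013 0.11 ] [ 0.553 -0.104  0.036]
  comp [257 176  20  22 138] [ 0.526 -0.016  0.088] [0.619 0.013 0.11 ]
    ((572.8265991210938, -1.9187374114990234), (6.054405689239502, 97.17704772949219), 75.01653289794922)
  comp [289 182  26  23 156] [ 0.488 -0.14   0.011] [ 0.595 -0.098  0.038]
    ((541.510009765625, -117.51317596435547), (19.936233520507812, 108.5349349975586), 75.92301940917969)
bl 423 [ 0.51  -0.026  0.032] [0.635 0.014 0.128] [ 0.561 -0.003  0.064]
  comp [254 167  28  49 423] [ 0.51  -0.026  0.032] [0.635 0.014 0.128]
    ((572.8839111328125, -5.940305709838867), (6.7952189445495605, 130.86427307128906), 75.11031341552734)
top [[0.004, -0.993, 0.119, 0.334], [-1.0, -0.004, 0.0, 0.008], [0.0, -0.119, -0.993, 1.603], [0.0, 0.0, 0.0, 1.0]] [[539.7551356222533, 0.0, 278.96222939557305], [0.0, 539.7551356222533, 209.2643723616923], [0.0, 0.0, 1.0]]
or 176 [ 0.491 -0.145  0.022] [ 0.595 -0.105  0.045] [ 0.544 -0.124  0.035]
  comp [318 185  14  36 176] [ 0.491 -0.145  0.022] [ 0.595 -0.105  0.045]
    ((543.4730224609375, -123.96009826660156), (15.27075481414795, 107.09866333007812), 73.95645141601562)
bl 66 [ 0.514 -0.025  0.046] [0.627 0.006 0.13 ] [ 0.562 -0.008  0.112]
  comp [280 173  11  37  63] [ 0.514 -0.023  0.046] [0.613 0.006 0.13 ]
    ((563.3316040039062, -8.105144500732422), (3.7010838985443115, 103.10668182373047), 74.50209045410156)
```

View pics/scene0c.png

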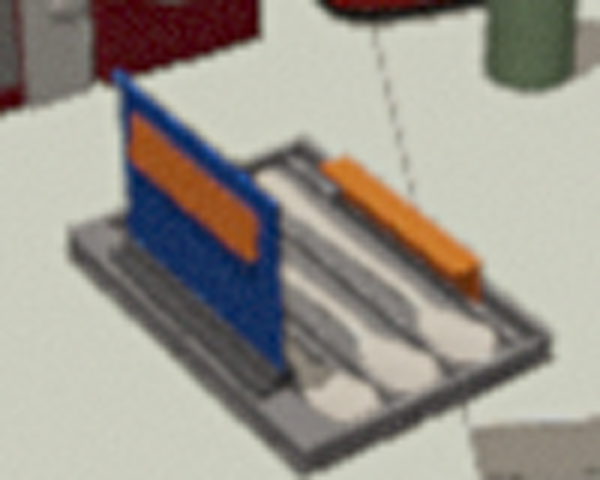

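View pics/top0c.png

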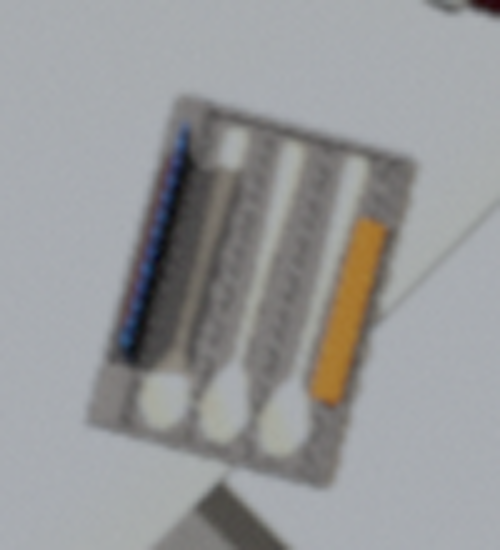

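Run:
```python
from h import *
d=np.load('pics/top0.npz');K=d['intrinsics'];T=d['T']
def ray(uv,z):
    uv=np.atleast_2d(uv).astype(float);r=np.c_[(uv[:,0]-K[0,2])/K[0,0],(uv[:,1]-K[1,2])/K[1,1],np.ones(len(uv))]@T[:3,:3].T
    s=(z-T[2,3])/r[:,2];return T[:3,3]+r*s[:,None]
im=d['image'];hsv=cv2.cvtColor(im,cv2.COLOR_RGB2HSV)
o=(hsv[...,0]>8)&(hsv[...,0]<22)&(hsv[...,1]>120)&(hsv[...,2]>80);o[:170]=0;o[240:]=0;o[:,:300]=0;o[:,345:]=0
v,u=np.nonzero(o);L=ray(np.c_[u,v],.036);r=cv2.minAreaRect((L[:,:2]*1000).astype(np.float32));print(o.sum(),r,L.mean(0))
# case corners (crop/5+offset) top ~ z? 
for n,c,z in(('nl',(183,93),.028),('nr',(418,158),.028),('fr',(330,490),.028),('fl',(85,425),.028)):
    print(n,np.round(ray((c[0]/5+255,c[1]/5+140),.026),4))
d=np.load('pics/scene0.npz');P=pts(d);hsv=cv2.cvtColor(d['image'],cv2.COLOR_RGB2HSV)
m=np.zeros(hsv.shape[:2],bool);m[160:222,250:286]=1
b=m&(hsv[...,0]>100)&(hsv[...,0]<130)&(hsv[...,1]>120)
Q=P[cv2.erode(b.astype(np.uint8),np.ones((3,3)))>0];c=Q.mean(0);U,S,V=np.linalg.svd(Q-c);print(len(Q),c,V[2],S)
```

```text
220 ((544.115478515625, -124.31712341308594), (17.447574615478516, 109.83202362060547), 74.8095474243164) [ 0.54457693 -0.12446384  0.036     ]
nl [[ 0.675  -0.0284  0.026 ]]
nr [[ 0.6363 -0.168   0.026 ]]
fr [[ 0.4389 -0.1148  0.026 ]]
fl [[0.4764 0.0287 0.026 ]]
200 [ 0.56287567 -0.00364752  0.05675912] [ 0.26478885  0.96388981 -0.02834262] [0.48597132 0.16218409 0.01269406]
```

>>> drive_tool(
  plan=[
    [1,14.8,20.5,0.4,0,0,0.876],
    [1,14.8,20.5,0.4,0,0,0.876],
    [1,14.8,20.5,0.4,0,0,0.876],
    [1,14.8,20.5,0.4,0,0,0.876],
    [1,14.8,20.5,0.4,0,0,0.876],
    [1,14.8,20.5,0.4,0,0,0.876],
    [1,14.8,20.5,0.4,0,0,0.876],
    [1,14.8,20.5,0.4,0,0,0.876],
  ],
)

```text
time: 0.9
tool_pos: [0.4532, -0.1508, 0.237]
ee_rot: [-2.494, -1.908, 0.002]
ft_force: [0.1, -0.4, -0.1]
finger_gap: 0.0001
```

>>> drive_tool(
  plan=[
    [1,5.4,7.4,0,0,0,0],
    [1,5.4,7.4,0,0,0,0],
    [1,5.4,7.4,0,0,0,0],
    [1,5.4,7.4,0,0,0,0],
    [1,5.4,7.4,0,0,0,0],
    [1,5.4,7.4,0,0,0,0],
    [1,5.4,7.4,0,0,0,0],
    [1,5.4,7.4,0,0,0,0],
  ],
)

```text
time: 1.7
tool_pos: [0.5873, 0.0334, 0.2366]
ee_rot: [-2.494, -1.906, 0.004]
ft_force: [-0.5, -1.1, -0.1]
finger_gap: 0.0
```

```bash
cat > look.py <<'E'
import sys
from h import *
t=sys.argv[1]
s=state();print(np.round(s['time'],2),np.round(s['tool_pos'],4),np.round(s['ee_rot'],3),'F',np.round(s['ft_force'],2))
O=np.array([.5585,-.071]);p=s['tool_pos'][:2]-O;print('case x,y',np.round([p@[.965,-.262],p@[.262,.965]],4))
a=save('scene','s'+t)['image'][120:250,200:360,::-1]
b=save('wrist','w'+t)['image'][:,:,::-1]
a=cv2.resize(a,(517,420),interpolation=cv2.INTER_CUBIC); b=b[:,140:420]
cv2.imwrite('pics/L'+t+'.png',np.hstack([a,b]))
E
python3 look.py 1
```

```text
1.7 [0.5873 0.0334 0.2366] [-2.494 -1.906  0.004] F [-0.51 -1.11 -0.06]
case x,y [0.0004 0.1083]
```

View pics/L1.png

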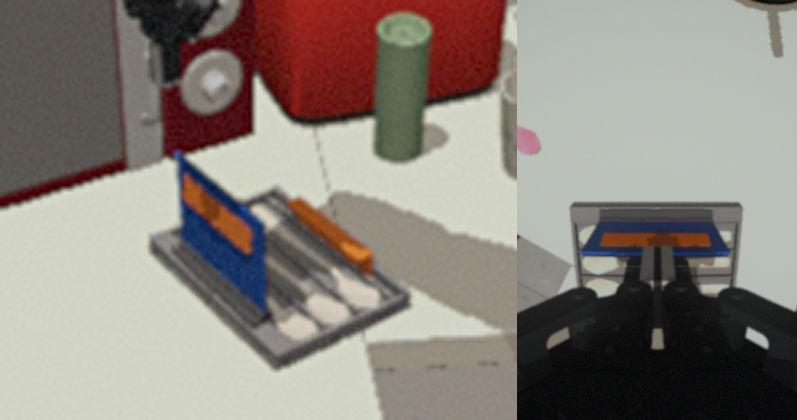

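>>> drive_tool(
  plan=[
    [1,0,0,-1.5,0,0,0],
    [1,0,0,-3,0,0,0],
    [1,0,0,-4.5,0,0,0],
    [1,0,0,-5.2,0,0,0],
    [1,0,0,-5.2,0,0,0],
    [1,0,0,-5.2,0,0,0],
  ],
)

```text
time: 2.4
tool_pos: [0.5873, 0.0322, 0.1077]
ee_rot: [-2.497, -1.904, 0.003]
ft_force: [0.5, 0.6, 0.9]
finger_gap: -0.0003
```

```bash
python3 look.py 2
```

```text
2.4 [0.5873 0.0322 0.1077] [-2.497 -1.904  0.003] F [0.49 0.61 0.91]
case x,y [0.0007 0.1072]
```

View pics/L2.png

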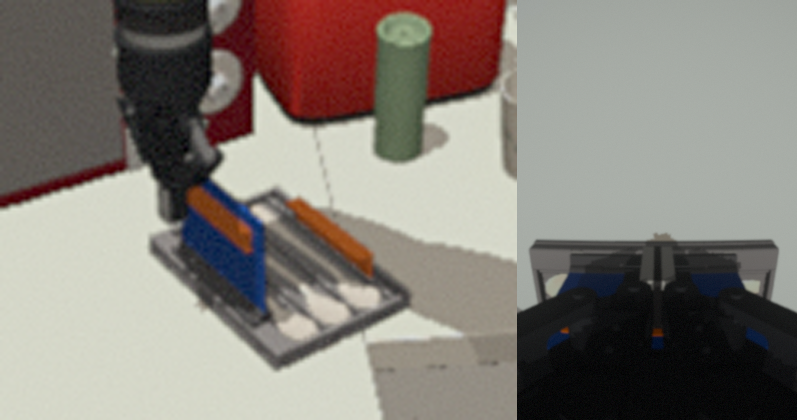

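>>> drive_tool(
  plan=[
    [1,-0.1,-0.39,0,0,0,0],
    [1,-0.2,-0.77,0,0,0,0],
    [1,-0.26,-0.97,0,0,0,0],
    [1,-0.31,-1.16,0,0,0,0],
    [1,-0.37,-1.35,0,0,0,0],
    [1,-0.42,-1.54,0,0,0,0],
    [1,-0.47,-1.74,0,0,0,0],
    [1,-0.52,-1.93,0,0,0,0],
  ],
)

```text
time: 3.3
tool_pos: [0.5755, -0.0159, 0.1088]
ee_rot: [-2.497, -1.906, -0.001]
ft_force: [-0.1, 0.4, -0.1]
finger_gap: -0.0002
```

```bash
python3 look.py 3
```

```text
3.3 [ 0.5755 -0.0159  0.1088] [-2.497e+00 -1.906e+00 -1.000e-03] F [-0.14  0.4  -0.11]
case x,y [0.002  0.0576]
```

View pics/L3.png

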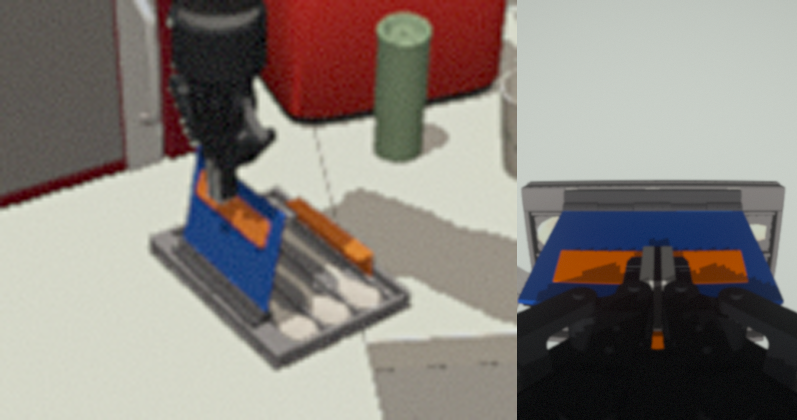

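>>> drive_tool(
  plan=[
    [1,-0.05,-0.19,-0.03,0,0,0],
    [1,-0.1,-0.39,-0.08,0,0,0],
    [1,-0.16,-0.58,-0.13,0,0,0],
    [1,-0.21,-0.77,-0.2,0,0,0],
    [1,-0.26,-0.97,-0.3,0,0,0],
    [1,-0.31,-1.16,-0.4,0,0,0],
    [1,-0.31,-1.16,-0.4,0,0,0],
  ],
)

```text
time: 4.1
tool_pos: [0.5671, -0.0461, 0.0983]
ee_rot: [-2.499, -1.904, 0.001]
ft_force: [1.2, 0.4, 0.6]
finger_gap: 0.0001
```

```bash
python3 look.py 4
```

```text
4.1 [ 0.5671 -0.0461  0.0983] [-2.499e+00 -1.904e+00  1.000e-03] F [1.15 0.39 0.6 ]
case x,y [0.0018 0.0263]
```

View pics/L4.png

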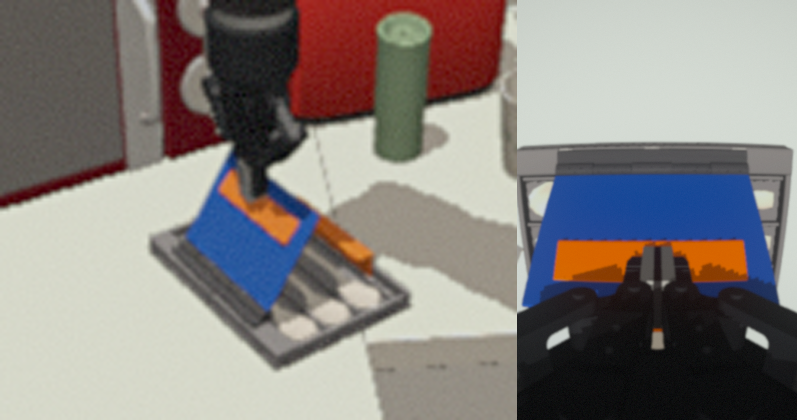

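```bash
cat > ang.py <<'E'
import sys
from h import *
d=np.load('pics/'+sys.argv[1]+'.npz');P=pts(d);hsv=cv2.cvtColor(d['image'],cv2.COLOR_RGB2HSV)
O=np.array([.5585,-.071,0]);R=np.array([[.965,-.262,0],[.262,.965,0],[0,0,1]]);C=(P-O)@R.T*1000
m=np.zeros(hsv.shape[:2],bool);m[150:240,235:345]=1
for n,k in(('blue',m&(hsv[...,0]>100)&(hsv[...,0]<130)&(hsv[...,1]>120)),('orange',m&(hsv[...,0]>8)&(hsv[...,0]<22)&(hsv[...,1]>120))):
    Q=C[cv2.erode(k.astype(np.uint8),np.ones((3,3)))>0];c=np.median(Q,0)
    Q=Q[np.abs(Q-c).max(1)<80]
    for _ in range(3):
        c=Q.mean(0);V=np.linalg.svd(Q-c)[2][2];V*=np.sign(V[2]);r=(Q-c)@V;Q2=Q[np.abs(r)<4];
        if n=='orange':break
        Q=Q2
    print(n,len(Q),c.round(1),V.round(3),'fold',np.arctan2(V[1],V[2]).round(3) if n=='blue' else '', 'y range',np.percentile(Q[:,1],[1,99]).round(1),'z range',np.percentile(Q[:,2],[1,99]).round(1))
E
python3 ang.py s4; python3 ang.py scene0
```

```text
blue 497 [-10.8  45.1  56.5] [-0.004  0.838  0.546] fold 0.993 y range [13.4 59. ] z range [ 34.7 104. ]
orange 127 [-22.1  -5.4  65.1] [ 0.017 -0.59   0.807] fold  y range [-55.8  32.3] z range [23.5 93.6]
blue 200 [-13.4  66.1  56.8] [-0.003 -1.     0.028] fold -1.542 y range [64.1 68.3] z range [40.1 85.6]
orange 83 [-14.2 -48.2  33.1] [-0.017 -0.733  0.68 ] fold  y range [-57.6 -41.8] z range [15.6 37.6]
```

>>> drive_tool(
  plan=[
    [1,0.2,0.8,0.2,0,0,0],
    [1,0.44,1.62,0,0,0,0],
    [1,0.44,1.62,-0.7,0,0,0],
    [1,0.44,1.62,-1.38,0,0,0],
    [1,0.44,1.62,-1.38,0,0,0],
  ],
)

```text
time: 4.7
tool_pos: [0.5766, -0.0046, 0.0621]
ee_rot: [-2.496, -1.904, 0.006]
ft_force: [-0.9, 0.2, -0.5]
finger_gap: -0.0001
```

```bash
python3 look.py 5; python3 ang.py s5
```

```text
4.7 [ 0.5766 -0.0046  0.0621] [-2.496 -1.904  0.006] F [-0.9   0.16 -0.46]
case x,y [0.0001 0.0688]
blue 341 [-29.9  43.7  58.7] [0.001 0.835 0.55 ] fold 0.989 y range [13.3 59.3] z range [ 35.1 105. ]
orange 112 [-28.8 -10.6  61.2] [-0.019 -0.594  0.804] fold  y range [-57.4  32.5] z range [18.8 94. ]
```

View pics/L5.png

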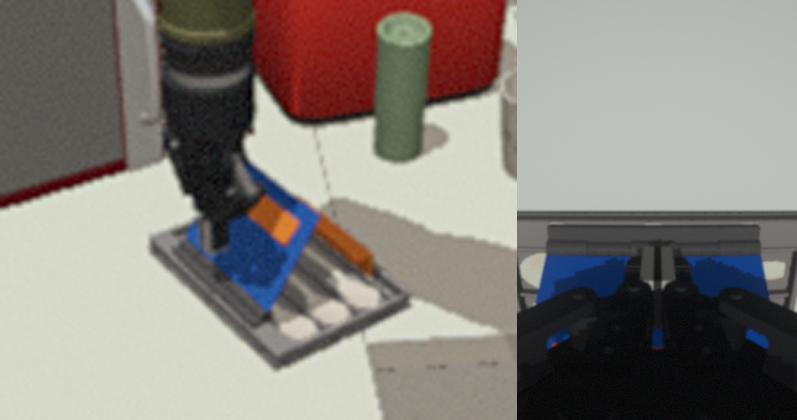

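>>> drive_tool(
  plan=[
    [1,-0.1,-0.38,0.14,0,0,0],
    [1,-0.2,-0.75,0.14,0,0,0],
    [1,-0.24,-0.89,0.04,0,0,0],
    [1,-0.28,-1.02,-0.06,0,0,0],
    [1,-0.31,-1.14,-0.19,0,0,0],
    [1,-0.34,-1.25,-0.32,0,0,0],
    [1,-0.37,-1.35,-0.47,0,0,0],
    [1,-0.39,-1.44,-0.63,0,0,0],
  ],
)

```text
time: 5.6
tool_pos: [0.5686, -0.0413, 0.0482]
ee_rot: [2.498, 1.905, -0.001]
ft_force: [-1.1, -0.7, 2.5]
finger_gap: -0.0001
```

```bash
python3 look.py 6; python3 ang.py s6
```

```text
5.6 [ 0.5686 -0.0413  0.0482] [ 2.498e+00  1.905e+00 -1.000e-03] F [-1.08 -0.65  2.53]
case x,y [0.0019 0.0313]
blue 421 [-17.3  34.1  42.3] [-0.     0.441  0.898] fold 0.456 y range [-19.5  55.7] z range [30.1 68.6]
orange 74 [-32.2 -16.4  52. ] [ 0.021 -0.54   0.841] fold  y range [-56.9   6.2] z range [19.  65.8]
```

View pics/L6.png

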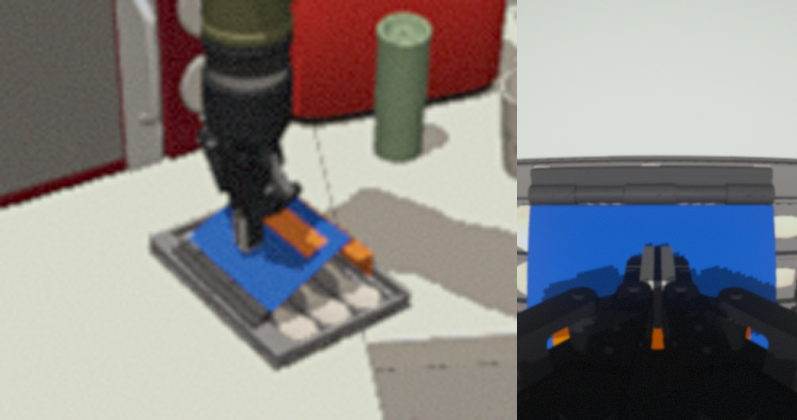

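>>> drive_tool(
  plan=[
    [1,-0.02,-0.06,-0.16,0,0,0],
    [1,-0.03,-0.1,-0.32,0,0,0],
    [1,-0.04,-0.14,-0.48,0,0,0],
    [1,-0.04,-0.16,-0.62,0,0,0],
    [1,-0.05,-0.17,-0.74,0,0,0],
    [1,-0.05,-0.17,-0.8,0,0,0],
    [1,-0.05,-0.17,-0.83,0,0,0],
    [1,-0.05,-0.17,-0.83,0,0,0],
  ],
)

```text
time: 6.5
tool_pos: [0.5669, -0.0458, 0.0287]
ee_rot: [2.499, 1.904, -0.002]
ft_force: [-4.0, -1.9, 16.1]
finger_gap: -0.0002
```

```bash
python3 look.py 7; python3 ang.py s7
```

```text
6.5 [ 0.5669 -0.0458  0.0287] [ 2.499e+00  1.904e+00 -2.000e-03] F [-3.98 -1.88 16.13]
case x,y [0.0015 0.0265]
blue 311 [-19.6  30.2  27.3] [ 0.006 -0.016  1.   ] fold -0.016 y range [-30.2  54.1] z range [24.2 30. ]
orange 108 [-20.4 -35.8  32.5] [-0.029  0.067  0.997] fold  y range [-56.3  -4.5] z range [20.9 37.2]
```

View pics/L7.png

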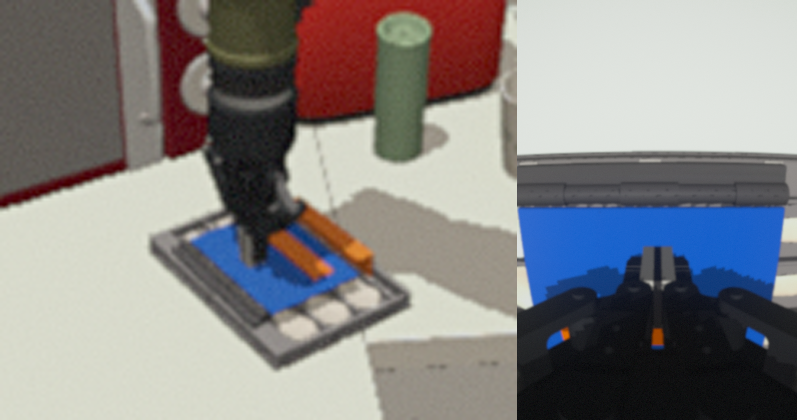

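>>> drive_tool(
  plan=[
    [1,-0.04,-0.14,-0.025,0,0,0],
    [1,-0.07,-0.27,-0.025,0,0,0],
    [1,-0.11,-0.41,-0.025,0,0,0],
    [1,-0.15,-0.54,-0.025,0,0,0],
    [1,-0.18,-0.68,-0.025,0,0,0],
    [1,-0.22,-0.81,-0.025,0,0,0],
    [1,-0.25,-0.92,-0.025,0,0,0],
    [1,-0.25,-0.92,-0.025,0,0,0],
  ],
)

```text
time: 7.4
tool_pos: [0.5615, -0.0671, 0.0289]
ee_rot: [-2.497, -1.904, -0.004]
ft_force: [-0.3, 4.2, 9.7]
finger_gap: 0.0
```

```bash
python3 look.py 8; python3 ang.py s8
```

```text
7.4 [ 0.5615 -0.0671  0.0289] [-2.497 -1.904 -0.004] F [-0.29  4.17  9.69]
case x,y [0.0018 0.0046]
blue 321 [-14.1  14.7  27.3] [ 0.004 -0.015  1.   ] fold -0.015 y range [-33.6  36.7] z range [24.2 30.6]
orange 58 [-20.  -37.8  32.9] [-0.01   0.136  0.991] fold  y range [-54.3 -19.8] z range [29.2 37. ]
```

View pics/L8.png

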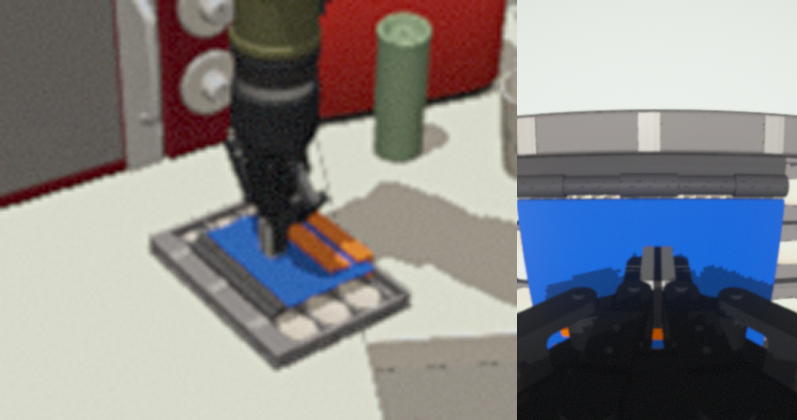

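>>> drive_tool(
  plan=[
    [1,-0.03,-0.12,-0.022,0,0,0],
    [1,-0.06,-0.23,-0.022,0,0,0],
    [1,-0.09,-0.35,-0.022,0,0,0],
    [1,-0.12,-0.44,-0.022,0,0,0],
    [1,-0.14,-0.5,-0.022,0,0,0],
    [1,-0.14,-0.5,-0.022,0,0,0],
  ],
)

```text
time: 8.1
tool_pos: [0.5593, -0.078, 0.0289]
ee_rot: [-2.495, -1.904, -0.011]
ft_force: [1.4, 4.7, 6.7]
finger_gap: 0.0001
```

```bash
python3 look.py 9; python3 ang.py s9
```

```text
8.1 [ 0.5593 -0.078   0.0289] [-2.495 -1.904 -0.011] F [1.41 4.66 6.75]
case x,y [ 0.0026 -0.0066]
blue 362 [-10.6  13.5  27.2] [ 0.004 -0.017  1.   ] fold -0.017 y range [-34.7  35.9] z range [24.2 30.3]
orange 50 [-24.3 -40.   32.9] [0.012 0.157 0.988] fold  y range [-55.2 -22.7] z range [28.8 37.2]
```

View pics/L9.png

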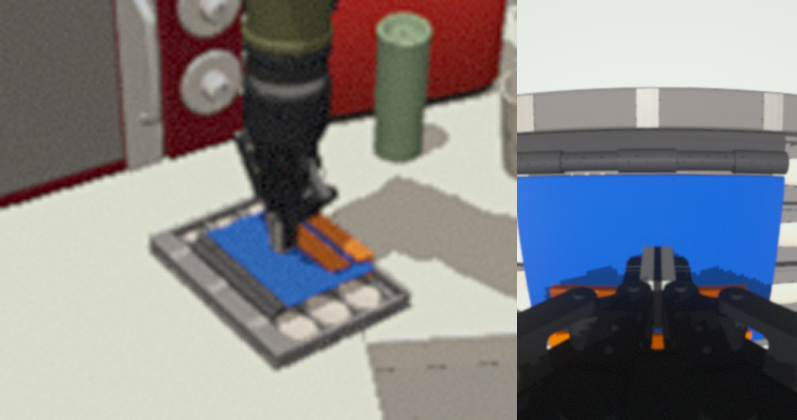

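>>> drive_tool(
  plan=[
    [1,-0.03,-0.08,-0.022,0,0,0],
    [1,-0.05,-0.16,-0.022,0,0,0],
    [1,-0.06,-0.2,-0.022,0,0,0],
    [1,-0.07,-0.24,-0.022,0,0,0],
    [1,-0.07,-0.24,-0.022,0,0,0],
  ],
)

```text
time: 8.7
tool_pos: [0.559, -0.0799, 0.0289]
ee_rot: [-2.488, -1.904, -0.023]
ft_force: [1.7, 10.0, 6.2]
finger_gap: -0.0001
```

```bash
python3 look.py 10; python3 ang.py s10
```

```text
8.7 [ 0.559  -0.0799  0.0289] [-2.488 -1.904 -0.023] F [1.65 9.95 6.18]
case x,y [ 0.0028 -0.0084]
blue 373 [-9.8 13.1 27.2] [ 0.002 -0.006  1.   ] fold -0.006 y range [-34.6  36. ] z range [24.2 30.3]
orange 45 [-24.5 -39.7  33.1] [0.001 0.143 0.99 ] fold  y range [-55.  -21.9] z range [28.  36.2]
```

>>> drive_tool(
  plan=[
    [1,-0.05,-0.2,-0.022,0,0,0],
    [1,-0.07,-0.27,-0.022,0,0,0],
    [1,-0.08,-0.3,-0.022,0,0,0],
    [1,-0.08,-0.3,-0.022,0,0,0],
  ],
)

```text
time: 9.2
tool_pos: [0.5589, -0.0801, 0.0291]
ee_rot: [-2.476, -1.903, -0.043]
ft_force: [3.9, 17.0, 5.9]
finger_gap: 0.0001
```

```bash
python3 look.py 11; python3 ang.py s11
```

```text
9.2 [ 0.5589 -0.0801  0.0291] [-2.476 -1.903 -0.043] F [ 3.88 17.04  5.87]
case x,y [ 0.0028 -0.0087]
blue 374 [-10.3  13.3  27.5] [ 0.003 -0.005  1.   ] fold -0.005 y range [-33.8  36. ] z range [24.6 30.4]
orange 47 [-25.8 -39.9  32.8] [0.025 0.154 0.988] fold  y range [-55.  -22.4] z range [28.4 37.1]
```

View pics/L11.png

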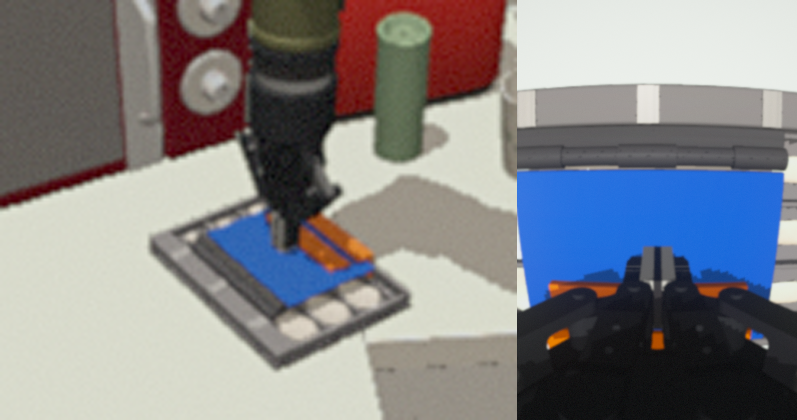

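>>> drive_tool(
  plan=[
    [1,0,-0.02,0.1,0,0,0],
    [1,0,0,0.5,0,0,0],
    [1,0,0,1.5,0,0,0],
    [1,0,0,3,0,0,0],
    [1,0,0,5,0,0,0],
    [1,0,0,6,0,0,0],
    [1,0,2,7,0,0,0],
    [1,0,4,7,0,0,0],
  ],
)

```text
time: 10.1
tool_pos: [0.561, 0.0135, 0.2075]
ee_rot: [-2.484, -1.9, -0.05]
ft_force: [0.1, 0.5, -0.9]
finger_gap: 0.0002
```

>>> drive_tool(
  plan=[
    [1,-2,2,0,0,0,0],
    [1,-4,4,0,0,0,0],
    [1,-4,4,0,0,0,0],
    [1,-4,4,0,0,0,0],
    [1,-4,4,0,0,0,0],
  ],
)

```text
time: 10.6
tool_pos: [0.4606, 0.1135, 0.2078]
ee_rot: [-2.484, -1.902, -0.05]
ft_force: [0.5, 0.1, 0.1]
finger_gap: -0.0002
```

```bash
python3 look.py 12; python3 ang.py s12
python3 - <<'E'
from h import *
save('top','t12');a=cv2.imread('pics/t12.png')[140:250,255:435];cv2.imwrite('pics/t12c.png',cv2.resize(a,None,fx=4,fy=4,interpolation=cv2.INTER_CUBIC))
a=cv2.imread('pics/s12.png')[150:240,230:350];cv2.imwrite('pics/s12c.png',cv2.resize(a,None,fx=6,fy=6,interpolation=cv2.INTER_CUBIC))
E
```

```text
10.6 [0.4606 0.1135 0.2078] [-2.484 -1.902 -0.05 ] F [0.48 0.06 0.07]
case x,y [-0.1428  0.1524]
blue 422 [-9.2 11.9 28.4] [0.003 0.023 1.   ] fold 0.023 y range [-23.3  35.8] z range [24.9 31.7]
orange 70 [ -6.5 -37.1  33.3] [-0.01   0.064  0.998] fold  y range [-53.4 -22.3] z range [29.7 37. ]
```

View pics/s12c.png

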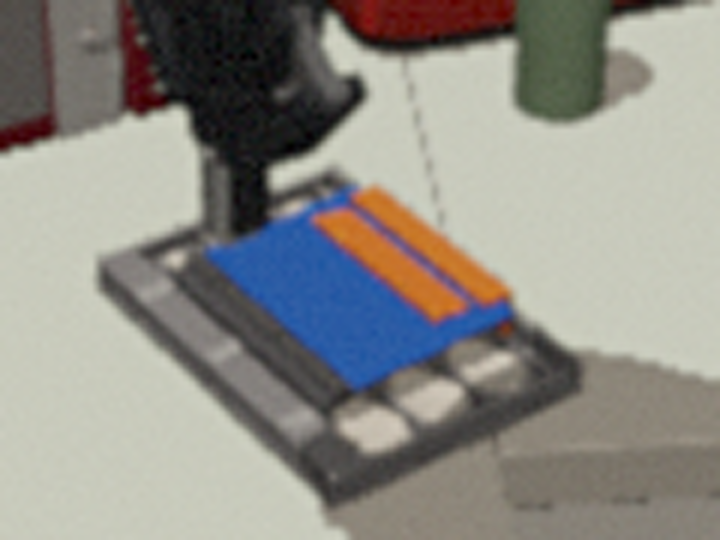

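View pics/t12c.png

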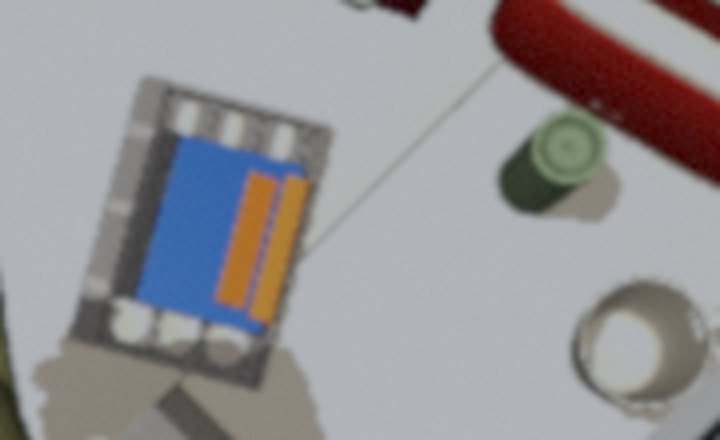

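View pics/s12.png

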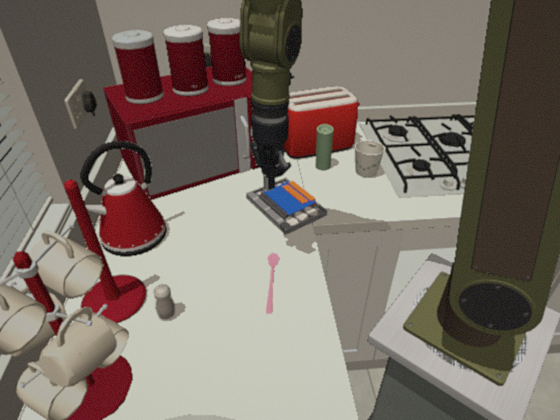

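```bash
python3 -c "
from station import finish_job,state
s=state();print(s['time'],s['ft_force']);print(finish_job())"
```

```text
10.75 [ 0.83437879 -0.8364763   0.51392737]
the job is handed in; nothing more can be done
None
```

The case is closed, and I handed the job in at 10.75 s of the 40 s allowed. With shut fingers I pushed the flap over from behind and pressed it flat at about 45 mm from the hinge. I then pushed it towards the lip until it hit the end stop at the thumb step, where it stopped moving at about 17 N.

**Shut after release:** the last pictures, taken with the arm lifted clear, show the free edge under the orange lip. The measured fold is about 0.02 rad, and the slide is about 18 mm (the blue plate's hinge-side edge moved from 54 to 36 mm).

**Other things:** the spoons are in their slots. The candle, mug and pepper shaker look unmoved in the pictures; I did not measure their positions.

**Not quite as asked:** most of the slide came from the pressed fingertip dragging the flap by friction. The finger only met the thumb step over the last stretch, when the flap was already nearly home.

No check failed. The largest press I read was about 16 N, for a moment, as the flap reached flat.

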